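Snap a tube holder onto the bench rail

TASK

Pick up the larger of the two spring-clip tube holders by its tab, keep its fork towards the robot, and press it straight down over the bare rail, at least 60 mm clear of the collar on the side away from the holder that already hangs there, until its arms snap past the rail and it is fully home. Then slide it along the rail until it meets the collar's stop bush, hold it against the bush for a moment with a light push of about 8 N (never over 16 N), and let go, leaving it upright and touching the bush. Press no harder than it takes to snap and seat it, 20 N at most, and leave everything else as it is.

Things in the scene. Friction and masses are not known exactly. Their poses are not given: they have to be found in the camera images.
- holder: larger tube holder, grey plastic, loose, 81 mm tall, about 66 g, standing on its two spring arms. Origin: midway between the feet, at bench level; z up, y along its bore, fork to -x. Arms 26 mm wide (y), mouth 33 mm at the feet narrowing to a 17 mm throat; bore for the 25 mm rail; saddle block 40 (x) by 26 (y) mm, z 33 to 45 mm; upright grip tab 12 (x) by 22 (y) mm, z 45 to 81 mm
- holder_tab (a point): point to grip on the larger holder: centre of its upright tab (pinch the 12 mm, across the bore), 65.3 mm above its origin, 44.7 mm above the bore centre, 16 mm below the tab's top; axes as holder
- holder_bore (a point): centre of the larger holder's bore, 20.6 mm above its origin. Pressed down on the rail it first touches with the bore centre about 19 mm above the rail's axis; the push rises to 7 to 15 N, then fades and the arms pull it on over the last 8 mm; the saddle then stops hard on the rail with the bore on the rail's axis: fully home. It then slides along the rail against a few newtons. Axes as holder
- holder_fork (a point): tip of the larger holder's fork (two level prongs 22 mm apart), 50 mm to its -x side, 19 mm above the bore centre; axes as holder
- small_holder: the smaller tube holder, same grey plastic and same tab, for a thinner rail: 68 mm tall, its saddle block only 25 mm across and its arms visibly closer. Not to be used; leave it where it stands. Origin at bench level
- rail_mid (a point): middle of the round steel rail, on its axis; y runs along the rail, z up, -x is the side towards the robot. Rail: diameter 25 mm, about 125 to 140 mm above the bench, 300 mm long between two posts with 34 mm black end blocks, on a white plinth (bolted down). Another holder with a capped tube hangs fixed at y = +100 mm.
- collar: dark steel stop collar clamped on the rail, diameter 40 mm, 14 mm long. Origin at its centre on the rail's axis, y along the rail. From its -y face (y = -7 mm) a round steel stop bush, 33 mm across, is screwed out along the rail by 3 to 30 mm and locked; how far differs each time and is not in the readings. The larger holder goes on the -y side, 13 mm from bore centre to the side that meets the bush
- tube_rack: blue tube rack, 110 x 200 x 28 mm, bystander. Origin: centre of its underside
- wide_jar: white jar, 70 mm across, 140 mm tall, bystander. Origin: centre of its underside
- jar_lid: white jar lid lying flat, 60 mm across, 11 mm high, bystander. Origin: centre of its underside
- marker: black and grey marker pen lying on the bench, 130 mm long, bystander. Origin: centre of its underside
- tip_box: clear box of pipette tips, 85 x 120 x 72 mm, bystander. Origin: centre of its underside
- timer: black bench timer lying flat, 60 x 75 x 18 mm, bystander. Origin: centre of its underside
Things that resemble listed ones, but are neither listed nor needed, are in the scene too. Leave any orange, turquoise or yellow look-alike of the holder alone.

How it is judged:
On the way, in this order (a step that is already met when the one before it is completed fails the run):
1. the larger holder is snapped fully home (bore within 1.5 mm of the rail's axis in height, 3 mm across), upright, fork to the robot, 60 mm clear of the collar on the side away from the hanging one (x of holder_bore in the frame of rail_mid between -0.003 and 0.003 m and z of holder_bore in the frame of rail_mid between -0.0015 and 0.0015 m and angle between holder's own z axis and vertical below 0.2 rad and x of holder_fork in the frame of rail_mid below -0.02 m and y of holder_bore in the frame of collar below -0.08 m), for 0.2 s.
2. still fully home, it bears against the collar's stop bush with a felt 4 N or more for 0.2 s (x of holder_bore in the frame of rail_mid between -0.003 and 0.003 m and z of holder_bore in the frame of rail_mid between -0.0015 and 0.0015 m and contact force between holder and collar above 4 N), for 0.2 s.
At the end, for the whole second after the job is handed in: the larger holder is at rest on the rail, released: bore centre within 1.5 mm of the rail's axis in height and 3 mm across, upright within 0.2 rad, fork towards the robot, and its side against the end of the collar's stop bush on the side away from the hanging holder, gap under 2 mm (x of holder_bore in the frame of rail_mid between -0.003 and 0.003 m and z of holder_bore in the frame of rail_mid between -0.0015 and 0.0015 m and angle between holder's own z axis and vertical below 0.2 rad and x of holder_fork in the frame of rail_mid below -0.02 m and y of holder_bore in the frame of collar below -0.018 m and distance between holder_bore and collar_bush_c0 below 0.033 m and linear speed of holder below 0.01 m/s); the robot touches nothing.
It fails at once if the holder bears on the rail with more than 40 N in all (a press of about 22 N plus the arms' own squeeze) (contact force between holder and stand above 40 N).
It fails at once if the holder is pushed against the collar or its bush with more than 16 N (contact force between holder and collar above 16 N).
It fails at once if the robot pushes on the rail stand or collar itself (contact force between any of the fingers, the arm and stand above 3 N or contact force between any of the fingers, the arm and collar above 3 N).
It fails at once if the smaller holder or another bystander is moved by more than 20 mm (distance of any of small_holder, tube_rack, wide_jar, jar_lid, marker, tip_box, timer from where it was at the start of the episode above 0.02 m).
It also fails if it takes over 72 s, if anything falls off the work surface, if the arm or the gripper's body presses on something with over 40 N, if the wrist force passes 120 N, or if a joint passes its speed limit or range.

ROBOT

A 7-joint arm with a two-finger parallel gripper is mounted at the origin on the work surface. World frame = base frame: x ahead of the robot, y to its left, z up, the work surface at z = 0. Lengths are in m, angles in rad, forces in N, time in s.
With the tool pointing down it reaches from about 0.4 to 0.85 m from the base axis. Payload 4.5 kg.
Tool frame: the origin (TCP) lies midway between the tips of the shut fingers; the grasp point (between the pads) lies 19 mm behind it (r.hold_point_z is the distance from the TCP to the grasp point, in m); z points along the fingers, y is the direction in which the jaws open and shut (so a half turn about z gives the same grasp; the last joint's range is limited). The gripper opens to 88 mm and grips with 3 to 60 N. Pads are 18 mm wide; open, the fingers measure 123 mm over their backs; the gripper's body (75 mm by 187 mm) begins 45 mm behind the grasp point.
Start: joints at [1.291, 0.689, -0.195, 1.565, 0.157, 0.902, -0.215], TCP at [0.193, -0.594, 0.239] pointing down, gripper open.
Joint ranges: [-3.01, 3.01], [-0.46, 2.08], [-1.47, 1.51], [0.13, 2.56], [-1, 4.14], [0.04, 2.09], [-2.66, 2.66]. Speed limits (rad/s): [2.57, 2.57, 3.14, 3.14, 3.14, 3.14, 3.14].

INTERFACE

Orientations are given as a unit quaternion [x, y, z, w].
In Python, from plant import r gives the robot as it stands. The module is installed in compiled form; this text tells all that it offers.
- The arm moves only by the tool move_arm, never from a script. Its arguments are lists of equal length, an entry for each row: "turn": the turn, a rotation vector about the tool's x, y, z in units of 2 pi rad (1.0 is 2 pi rad), a list of three; "dp": the shift along the tool's x, y, z in units of 2.5 cm (1.0 is 2.5 cm), a list of three; "jaw": the closure, from -1 (fully open) to 1 (shut), so that 0 is half open. In form: {"turn": [[wx, wy, wz], ...], "dp": [[x, y, z], ...], "jaw": [jaw, ...]}. A call has 1 to 10 rows; each row shifts and turns the commanded pose from where the row before left it, along the tool's axes as they then stand; what a row does not reach is not made up. A row lasts 1/12 s, in which the tool goes at most 41.7 mm and 7.16 degrees, less where a joint would pass 70% of its speed; a pose out of reach is approached as far as the arm can. A call with a number of a shift or a turn outside -1 to 1 is refused whole. A call with a gripper value outside its range is refused whole. The fingers move at their own pace and stop on an object; "newtons" is the grip in N (left out, the last holds). Time passes only in rows, so rows that do not move let the fingers close. It gives the time, the measured TCP pose, the force and the opening at its end, in the units of the state.
- r.get_state(): the state, without advancing time (a new reading comes with each control period).
- r.snapshot(name): name is "scene" or "top" or "wrist"; returns a dict with "frame" (400x640x3 uint8, blue, green, red), "mtx" (3x3 intrinsics, pixels), "origin" and "orientation" of the camera in the world; the wrist camera has in their place "tool_from_camera" (4x4, takes a point from camera to tool coordinates, whose origin is the TCP and whose axes are the flange's). Camera axes: x right, y up, looking along -z (the intrinsics and any distortion apply to the point x, -y, -z); pixel columns grow to the right and rows downward; lengths in m; the calibration is good to about 2 mm. A picture is of the moment at which its call begins: read the wrist's pose just before it. There is no depth.
- r.finish_job(): hands the job in, once; it reports no verdict.
The state is a dict: "clock": time; "q": joint angles; "qd": joint speeds; "joint_torque": joint torques, N m; "tool_pos": TCP position; "eef_rot": TCP orientation; "contact_force": force on the tool from outside, world axes, zero at the start; "moment": the same for the moment, N m; "opening": opening from 0.0 (shut) to 1.0 (fully open).
Only numpy, scipy, OpenCV 4.12 (cv2) and the standard library are available. Lean on these libraries where they do the work, as an engineer would, in place of code of your own. Each camera call takes 0.05 s, during which the arm holds its last target.

## Working session

There is one attempt and no reset: what is moved stays moved. The work goes in short steps, Python scripts to look and compute and a tool call to move; the robot and the scene stay as the last step left them, time stands still between calls to the robot, and variables do not carry over. Pictures are saved under pics/ and viewed, and the job is handed in when it is done.

Besides the shell and the picture viewer there is one more tool, called as a command line: name --argument value ..., lists and objects as JSON in quotes. move_arm: Moves the arm, as the interface text tells. Shifts and turns lie within -1 to 1; 1 stands for 2.5 cm of shift or 2 pi rad of turn. Its arguments: {"type":"object","properties":{"turn":{"type":"array","items":{"type":"array","items":{"type":"number","minimum":-1,"maximum":1}}},"dp":{"type":"array","items":{"type":"array","items":{"type":"number","minimum":-1,"maximum":1}}},"jaw":{"type":"array","items":{"type":"number"}},"newtons":{"type":"number"}},"required":["turn","dp","jaw"]}

```bash
mkdir -p pics; python3 - <<'E'
from plant import r
import cv2,numpy as np
for n in ["scene","top","wrist"]:
    s=r.snapshot(n); cv2.imwrite(f"pics/{n}0.png",s["frame"])
    print(n,s["mtx"].tolist(),{k:np.round(v,4).tolist() for k,v in s.items() if k not in("frame","mtx")})
st=r.get_state(); print({k:np.round(v,4).tolist() for k,v in st.items()}, r.hold_point_z)
E
```

```text
scene [[373.0729528275561, 0.0, 323.66454662546454], [0.0, 373.0729528275561, 203.62023765552246], [0.0, 0.0, 1.0]] {'origin': [1.1088, -0.0089, 0.7117], 'orientation': [0.2804, 0.2823, 0.6405, 0.6568]}
top [[361.75482851636366, 0.0, 318.36493850518673], [0.0, 361.75482851636366, 205.66595320107714], [0.0, 0.0, 1.0]] {'origin': [0.4194, 0.0139, 1.0766], 'orientation': [-0.0324, 0.0264, 0.7103, -0.7027]}
wrist [[321.7556980305642, 0.0, 317.99210008187464], [0.0, 321.7556980305642, 201.27550729982667], [0.0, 0.0, 1.0]] {'tool_from_camera': [[-0.0001, 0.9632, 0.2687, 0.0702], [1.0, 0.0001, 0.0001, -0.0008], [0.0001, 0.2687, -0.9632, -0.145], [0.0, 0.0, 0.0, 1.0]]}
{'clock': 0.15, 'q': [1.2908, 0.6898, -0.1945, 1.5661, 0.1573, 0.9025, -0.2151], 'qd': [-0.0003, -0.0041, -0.0003, -0.0039, 0.0016, -0.0017, -0.0001], 'joint_torque': [-0.0014, -52.7858, -1.2684, -15.3585, -0.0525, 0.0039, 0.0001], 'tool_pos': [0.1927, -0.5941, 0.2381], 'eef_rot': [0.9877, 0.1563, -0.0002, -0.0007], 'contact_force': [0.3694, 0.2326, 0.0174], 'moment': [-0.0477, 0.1024, 0.0462], 'opening': 0.9959} 0.0187
```

View pics/scene0.png

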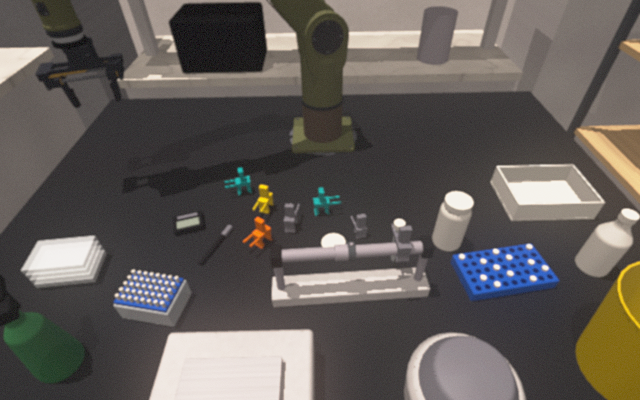

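View pics/top0.png

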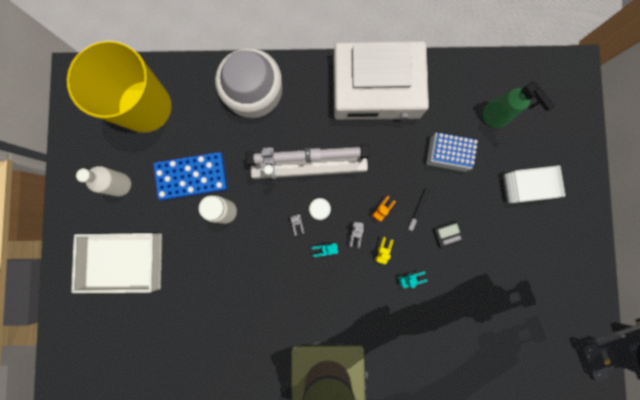

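View pics/wrist0.png

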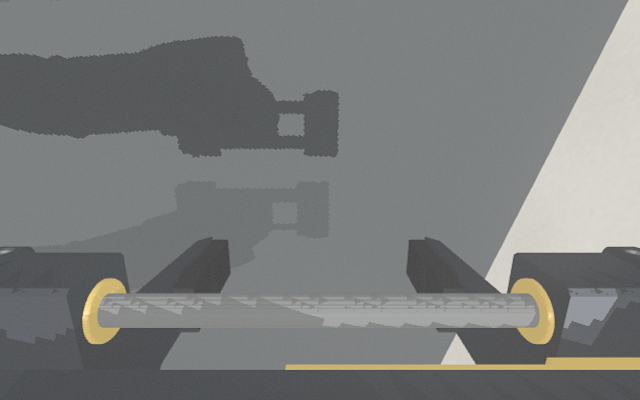

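The scene view shows the rail at about (345,252) and the grey holders at (290,217) and (360,226). In the top view these holders are at (357,235) and (297,225). The collar is near (307,155) in the top view, and the hanging holder is at the rail's left end (+y). I'll zoom in next.

```bash
cat > h.py <<'E'
from plant import r
import cv2,numpy as np
from scipy.spatial.transform import Rotation as R
def cam(n):
    st=r.get_state(); s=r.snapshot(n)
    if n=="wrist":
        T=np.eye(4);T[:3,:3]=R.from_quat(st["eef_rot"]).as_matrix();T[:3,3]=st["tool_pos"]
        M=T@np.array(s["tool_from_camera"])
    else:
        M=np.eye(4);M[:3,:3]=R.from_quat(s["orientation"]).as_matrix();M[:3,3]=s["origin"]
    return s["frame"],np.array(s["mtx"]),M
def ray(K,M,u,v):
    d=np.array([(u-K[0,2])/K[0,0],-(v-K[1,2])/K[1,1],-1.]);d=M[:3,:3]@d
    return M[:3,3],d/np.linalg.norm(d)
def onz(K,M,u,v,z):
    o,d=ray(K,M,u,v);return o+d*(z-o[2])/d[2]
def proj(K,M,p):
    c=M[:3,:3].T@(np.array(p)-M[:3,3]);return np.array([K[0,2]+K[0,0]*c[0]/-c[2],K[1,2]+K[1,1]*-c[1]/-c[2]])
def tri(rs):
    A=np.zeros((3,3));b=np.zeros(3)
    for o,d in rs:
        P=np.eye(3)-np.outer(d,d);A+=P;b+=P@o
    p=np.linalg.solve(A,b);return p,[np.linalg.norm((np.eye(3)-np.outer(d,d))@(p-o)) for o,d in rs]
def crop(f,x0,y0,x1,y1,k,name):
    cv2.imwrite(f"pics/{name}.png",cv2.resize(f[y0:y1,x0:x1],None,fx=k,fy=k,interpolation=cv2.INTER_CUBIC))
E
python3 - <<'E'
from h import *
f,K,M=cam("top"); crop(f,240,130,440,280,4,"t1")
for n,u,v in [("A",297,225),("B",357,235)]: print(n,onz(K,M,u,v,.045))
for n,u,v in [("railL",275,158),("railR",352,153),("collar",312,155)]: print(n,onz(K,M,u,v,.14))
f,K,M=cam("scene"); crop(f,230,170,430,310,4,"s1")
E
```

```text
A [0.4507861  0.08367062 0.045     ]
B [ 0.42059125 -0.08664248  0.045     ]
railL [0.62453471 0.13415772 0.14      ]
railR [ 0.6353599  -0.06839813  0.14      ]
collar [0.63133288 0.03677333 0.14      ]
```

View pics/t1.png

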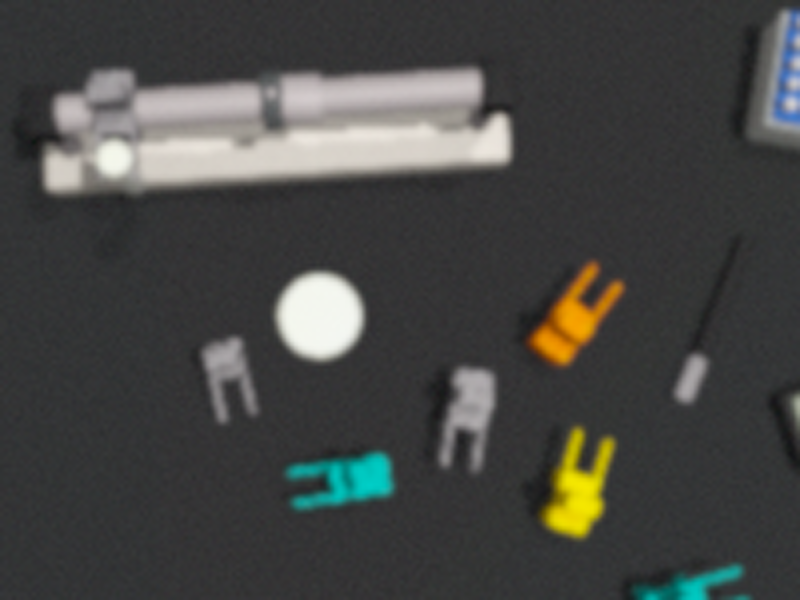

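View pics/s1.png

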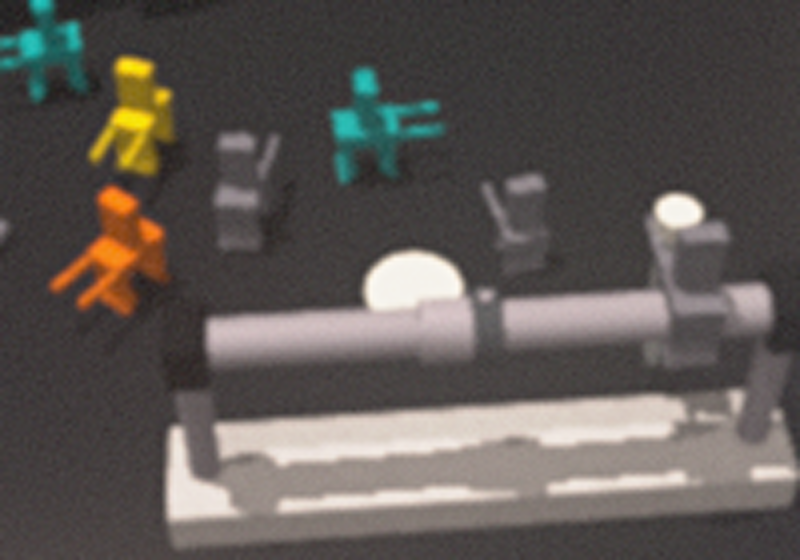

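The larger holder is the one at top-view (357,235), about (0.42, -0.087), with its fork towards the robot. The collar with its bush is at scene (352,250), and the bush points to -y. First I turn the tool so its x lies along world +y.

move_arm --turn '[[0,0,-0.0195],[0,0,-0.0195],[0,0,-0.0195],[0,0,-0.0195],[0,0,-0.0195],[0,0,-0.0195],[0,0,-0.0195],[0,0,-0.0195],[0,0,-0.0195],[0,0,-0.0195]]' --dp '[[0,0,0],[0,0,0],[0,0,0],[0,0,0],[0,0,0],[0,0,0],[0,0,0],[0,0,0],[0,0,0],[0,0,0]]' --jaw '[-1,-1,-1,-1,-1,-1,-1,-1,-1,-1]' --newtons 20

```text
clock: 1.08
tool_pos: [0.1927, -0.5945, 0.2386]
eef_rot: [0.716, 0.698, -0.0, -0.0]
contact_force: [-0.7, -0.0, 0.4]
opening: 1.0
```

move_arm --turn '[[0,0,0],[0,0,0],[0,0,0],[0,0,0],[0,0,0],[0,0,0],[0,0,0],[0,0,0],[0,0,0],[0,0,0]]' --dp '[[0.5,0.9,0],[1,0.9,0],[1,0.9,0],[1,0.9,0],[1,0.9,0],[1,0.9,0],[1,0.9,0],[1,0.9,0],[1,0.9,0],[1,0.9,0]]' --jaw '[-1,-1,-1,-1,-1,-1,-1,-1,-1,-1]'

```text
clock: 1.92
tool_pos: [0.4262, -0.3631, 0.2387]
eef_rot: [0.718, 0.696, -0.0, 0.0]
contact_force: [-0.1, 0.5, -0.8]
opening: 1.001
```

move_arm --turn '[[0,0,0],[0,0,0],[0,0,0],[0,0,0],[0,0,0],[0,0,0],[0,0,0],[0,0,0],[0,0,0],[0,0,0]]' --dp '[[1,0,0],[1,0,0],[1,0,0],[1,0,0],[1,0,0],[1,0,0],[1,0,0],[1,0,0],[0.7,0,0],[0,0,0]]' --jaw '[-1,-1,-1,-1,-1,-1,-1,-1,-1,-1]'

```text
clock: 2.75
tool_pos: [0.4327, -0.1428, 0.2391]
eef_rot: [0.716, 0.698, 0.001, -0.0]
contact_force: [0.3, -0.5, 0.2]
opening: 1.002
```

```bash
python3 - <<'E'
from h import *
f,K,M=cam("wrist"); cv2.imwrite("pics/w2.png",f); np.savez("w2.npz",f=f,K=K,M=M); print(M.round(3).tolist())
E
```

```text
[[1.0, 0.025, 0.006, 0.435], [-0.025, 0.963, 0.267, -0.073], [0.001, -0.267, 0.964, 0.384], [0.0, 0.0, 0.0, 1.0]]
```

View pics/w2.png

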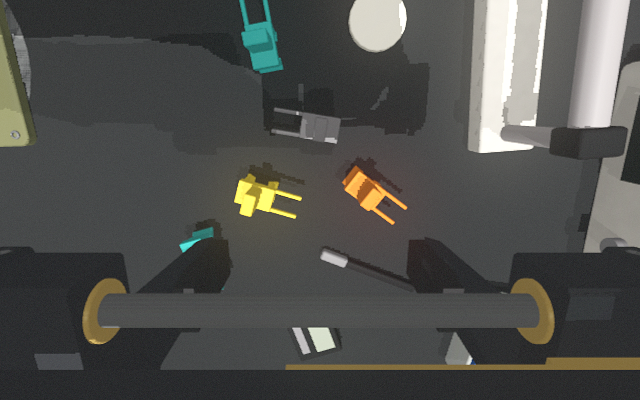

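The wrist view shows the larger grey holder at about (310,125) with its fork to the left (-x). The rail's -y end block is at (588,142). Zooming in.

```bash
python3 - <<'E'
from h import *
f=np.load("w2.npz")["f"]; crop(f,255,80,365,170,7,"w2c")
E
```

```text
(no output)
```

View pics/w2c.png

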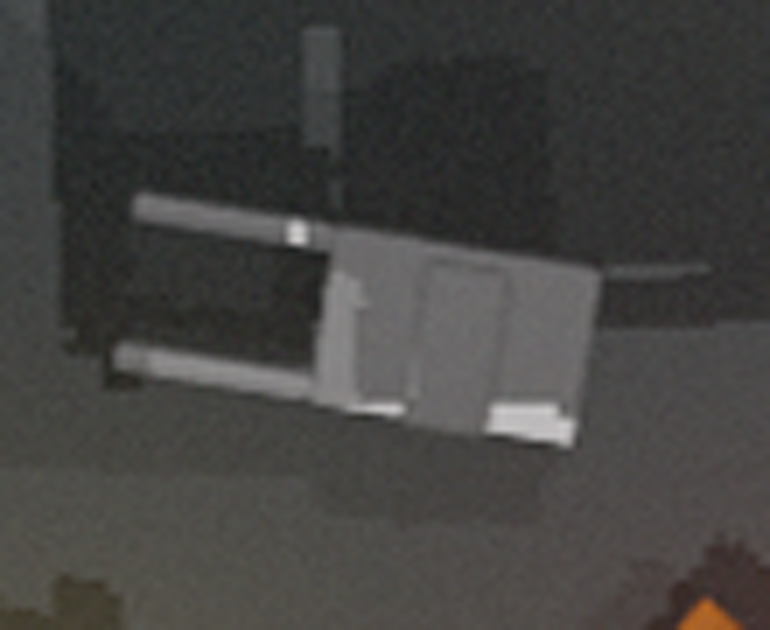

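```bash
python3 - <<'E'
from h import *
d=np.load("w2.npz");K,M=d["K"],d["M"]
def pts(l,z): return np.array([onz(K,M,255+x/7,80+y/7,z)[:2] for x,y in l])
s=pts([(330,227),(598,266),(572,443),(312,400)],.045);t=pts([(428,262),(508,268),(490,435),(412,425)],.081)
for p in(s,t):
    e=np.diff(np.vstack([p,p[:1]]),axis=0);print(p.mean(0).round(4),np.linalg.norm(e,axis=1).round(4),np.degrees(np.arctan2(e[0,1],e[0,0])),np.degrees(np.arctan2(-e[2,1],-e[2,0])),np.degrees(np.arctan2(e[1,1],e[1,0]))+90,np.degrees(np.arctan2(e[3,1],e[3,0]))-90)
for l in[[(135,207),(330,237)],[(115,357),(318,385)]]:
    p=pts(l,.0396);e=p[1]-p[0];print(np.degrees(np.arctan2(e[1],e[0])),p)
print(r.get_state()["tool_pos"])
E
```

```text
[ 0.4369 -0.0886] [0.0394 0.0257 0.0391 0.0249] -9.450647557786741 -10.71457971526585 -9.03216760158709 -8.355067985816945
[ 0.4375 -0.0887] [0.0105 0.0216 0.0104 0.0211] -5.603509943419414 -8.66418831813769 -7.3511691006238635 -7.3292540109109865
-9.912417984024353 [[ 0.39057886 -0.06931723]
 [ 0.41909629 -0.07430069]]
-9.18026496070617 [[ 0.38625651 -0.09080965]
 [ 0.41646943 -0.0956924 ]]
[ 0.43254322 -0.14532891  0.23897427]
```

Measured sizes match: saddle 39 x 25.5 mm, tab 10.5 x 21.5 mm. The holder's centre is (0.437, -0.0887) with yaw about -9.3°. Next I align the tool and descend part way.

move_arm --turn '[[0,0,0.011],[0,0,0.011],[0,0,0],[0,0,0],[0,0,0],[0,0,0],[0,0,0],[0,0,0],[0,0,0]]' --dp '[[0,0,0],[0,0,0],[0.56,-0.05,0.6],[0.56,-0.05,0.8],[0.56,-0.05,0.8],[0.56,-0.04,0.8],[0,0,0.8],[0,0,0.5],[0,0,0]]' --jaw '[0,0,0,0,0,0,0,0,0]'

```text
clock: 3.55
tool_pos: [0.436, -0.092, 0.1292]
eef_rot: [0.765, 0.644, -0.002, -0.001]
contact_force: [0.7, 0.2, -0.1]
opening: 0.501
```

```bash
cat >> h.py <<'E'
def where():
    st=r.get_state();m=R.from_quat(st["eef_rot"]).as_matrix()
    print("t",round(st["clock"],2),"pos",np.round(st["tool_pos"],4),"yaw",round(np.degrees(np.arctan2(m[1,0],m[0,0])),2),"zaxis",m[:,2].round(4),"F",np.round(st["contact_force"],1),"op",round(st["opening"],3)); return np.array(st["tool_pos"]),m
def delta(p):
    t,m=where(); print("dp units",(m.T@(np.array(p)-t)/.025).round(2))
E
python3 - <<'E'
from h import *
delta([.437,-.0887,.0495])
f,K,M=cam("wrist"); cv2.imwrite("pics/w3.png",f);np.savez("w3.npz",f=f,K=K,M=M)
E
```

```text
t 3.55 pos [ 0.436  -0.092   0.1292] yaw 80.21 zaxis [-4.2e-03 -9.0e-04 -1.0e+00] F [ 0.7  0.2 -0.1] op 0.501
dp units [0.14 0.03 3.19]
```

View pics/w3.png

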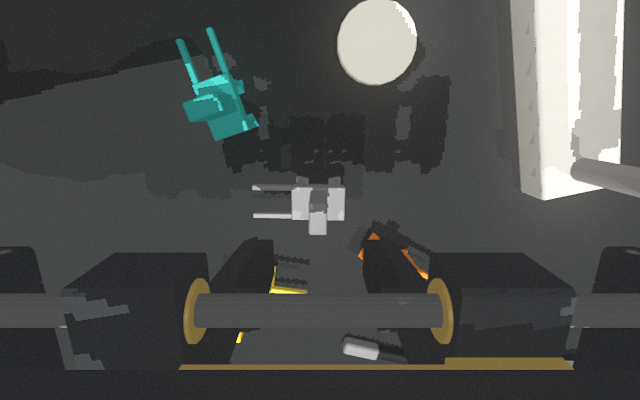

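The holder sits centred between the fingers at (318,205), with its edges square to the jaws. I descend and grip.

move_arm --turn '[[0,0,0],[0,0,0],[0,0,0],[0,0,0],[0,0,0],[0,0,0],[0,0,0]]' --dp '[[0.05,0.02,0.6],[0,0,0.7],[0,0,0.7],[0,0,0.6],[0,0,0.4],[0,0,0.2],[0,0,0]]' --jaw '[0,0,0,0,0,0,0]'

```text
clock: 4.18
tool_pos: [0.4381, -0.0905, 0.051]
eef_rot: [0.765, 0.644, -0.0, 0.0]
contact_force: [-0.1, 1.0, -0.8]
opening: 0.499
```

```bash
python3 - <<'E'
from h import *
delta([.437,-.0887,.0495])
f,K,M=cam("wrist"); cv2.imwrite("pics/w4.png",f)
E
```

```text
t 4.18 pos [ 0.4381 -0.0905  0.051 ] yaw 80.21 zaxis [ 1.e-04 -7.e-04 -1.e+00] F [-0.1  1.  -0.8] op 0.499
dp units [ 0.06 -0.06  0.06]
```

View pics/w4.png

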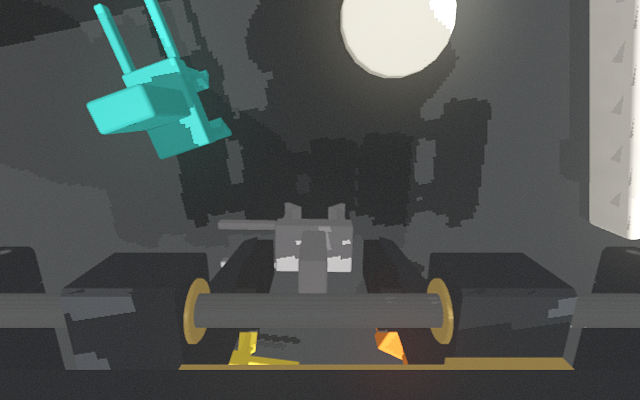

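move_arm --turn '[[0,0,0],[0,0,0],[0,0,0],[0,0,0],[0,0,0],[0,0,0],[0,0,0],[0,0,0]]' --dp '[[0.06,-0.06,0.06],[0,0,0],[0,0,0],[0,0,0],[0,0,0],[0,0,0],[0,0,0],[0,0,0]]' --jaw '[0,0.5,1,1,1,1,1,1]' --newtons 50

```text
clock: 4.9
tool_pos: [0.4367, -0.0881, 0.0498]
eef_rot: [0.765, 0.645, 0.0, 0.0]
contact_force: [0.2, -0.7, 1.3]
opening: 0.131
```

```bash
python3 - <<'E'
from h import *
where(); st=r.get_state();print(st["moment"])
f,K,M=cam("wrist"); cv2.imwrite("pics/w5.png",f)
E
```

```text
t 4.9 pos [ 0.4367 -0.0881  0.0498] yaw 80.26 zaxis [ 3.e-04 -1.e-04 -1.e+00] F [ 0.2 -0.7  1.3] op 0.131
[-0.07525488 -0.10922328 -0.02519981]
```

View pics/w5.png

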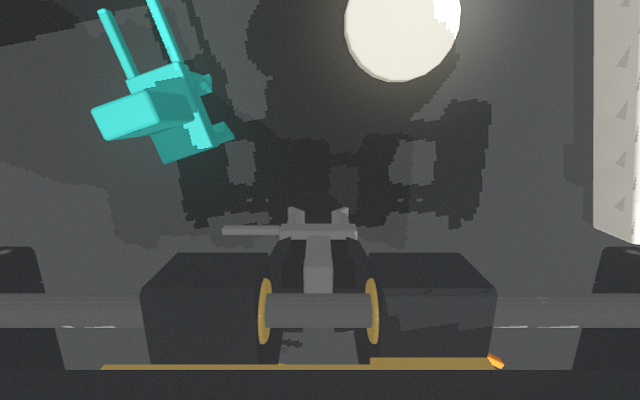

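Gripped: an opening of 0.131 is about 11.5 mm, which matches the tab. Lifting.

move_arm --turn '[[0,0,0],[0,0,0],[0,0,0],[0,0,0],[0,0,0],[0,0,0],[0,0,0],[0,0,0],[0,0,0],[0,0,0]]' --dp '[[0,0,-0.3],[0,0,-0.6],[0,0,-0.9],[0,0,-1],[0,0,-1],[0,0,-1],[0,0,-1],[0,0,-1],[0,0,-1],[0,0,-0.7]]' --jaw '[1,1,1,1,1,1,1,1,1,1]'

```text
clock: 5.78
tool_pos: [0.4363, -0.088, 0.2647]
eef_rot: [0.765, 0.645, 0.0, 0.001]
contact_force: [-0.4, 0.1, -1.1]
opening: 0.129
```

```bash
python3 - <<'E'
from h import *
where()
f,K,M=cam("wrist"); cv2.imwrite("pics/w6.png",f);np.savez("w6.npz",f=f,K=K,M=M)
E
```

```text
t 5.78 pos [ 0.4363 -0.088   0.2647] yaw 80.27 zaxis [ 1.5e-03 -6.0e-04 -1.0e+00] F [-0.4  0.1 -1.1] op 0.129
```

View pics/w6.png

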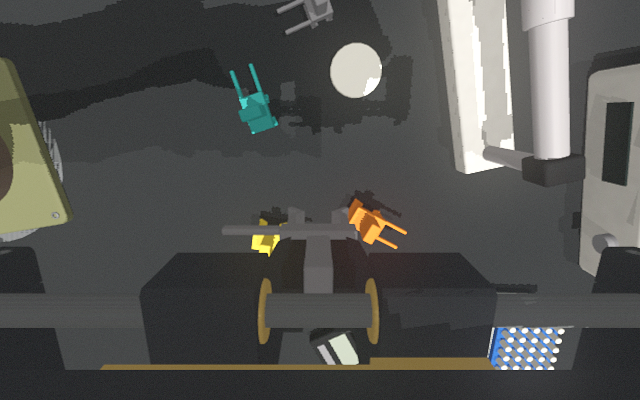

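move_arm --turn '[[0,0,-0.0178],[0,0,-0.0178],[0,0,0],[0,0,0],[0,0,0],[0,0,0],[0,0,0],[0,0,0],[0,0,0],[0,0,0]]' --dp '[[0,0,0],[0,0,0],[0,0.5,0],[0,0.9,0],[0,1,0],[0,1,0],[0,1,0],[0,0.9,0],[0,0.5,0],[0,0,0]]' --jaw '[1,1,1,1,1,1,1,1,1,1]'

```text
clock: 6.67
tool_pos: [0.5831, -0.0796, 0.2616]
eef_rot: [0.688, 0.726, 0.001, 0.0]
contact_force: [-0.6, 0.3, -1.4]
opening: 0.133
```

```bash
python3 - <<'E'
from h import *
where()
f,K,M=cam("wrist"); cv2.imwrite("pics/w7.png",f);np.savez("w7.npz",f=f,K=K,M=M)
E
```

```text
t 6.67 pos [ 0.5831 -0.0796  0.2616] yaw 93.09 zaxis [ 1.e-03  9.e-04 -1.e+00] F [-0.6  0.3 -1.4] op 0.133
```

View pics/w7.png

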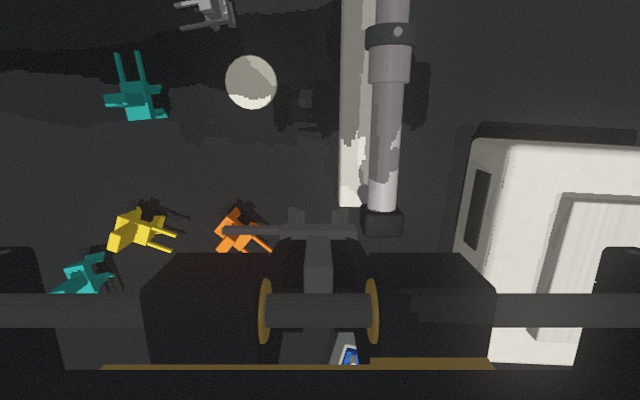

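The wrist view now shows the bare rail from its end block (383,220) up to the bush end (388,83), with the collar at (388,35). I measure the rail axis by fitting edges in two wrist views.

```bash
python3 - <<'E'
from h import *
d=np.load("w7.npz");crop(d["f"],330,0,440,100,6,"w7c")
d=np.load("w6.npz");crop(d["f"],500,0,610,100,6,"w6c")
g6=cv2.cvtColor(np.load("w6.npz")["f"],6);g7=cv2.cvtColor(np.load("w7.npz")["f"],6)
print(g6[60,515:585].tolist());print(g7[140,355:420].tolist())
E
```

```text
[102, 100, 103, 102, 101, 101, 101, 101, 99, 100, 99, 98, 97, 100, 111, 123, 126, 135, 141, 149, 156, 167, 178, 183, 183, 189, 192, 195, 201, 203, 207, 210, 214, 217, 221, 226, 228, 232, 233, 233, 233, 232, 233, 231, 229, 228, 228, 228, 226, 223, 220, 219, 219, 179, 80, 88, 87, 86, 87, 89, 85, 89, 85, 85, 84, 85, 86, 83, 85, 83]
[206, 205, 202, 213, 223, 222, 221, 221, 221, 224, 198, 143, 149, 152, 138, 104, 90, 88, 91, 93, 92, 96, 95, 95, 106, 116, 118, 117, 120, 119, 123, 128, 127, 127, 123, 121, 123, 118, 127, 159, 175, 170, 163, 153, 145, 109, 54, 57, 60, 55, 55, 57, 57, 55, 54, 57, 54, 57, 54, 56, 57, 55, 57, 59, 56]
```

View pics/w7c.png

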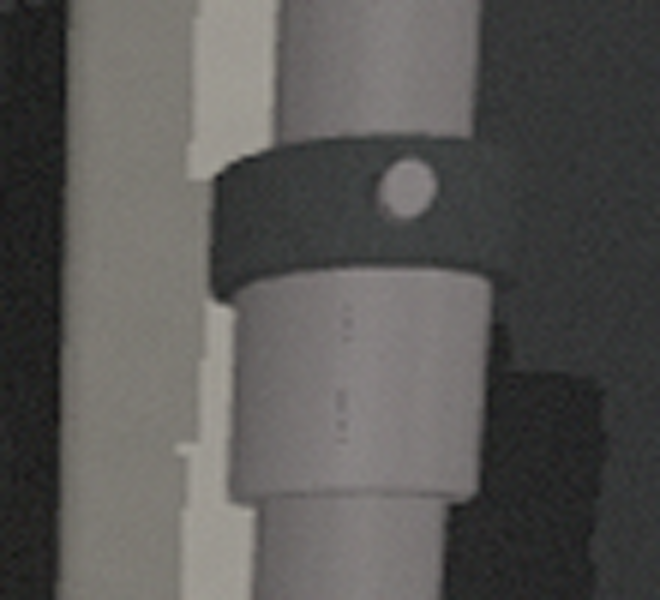

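View pics/w6c.png

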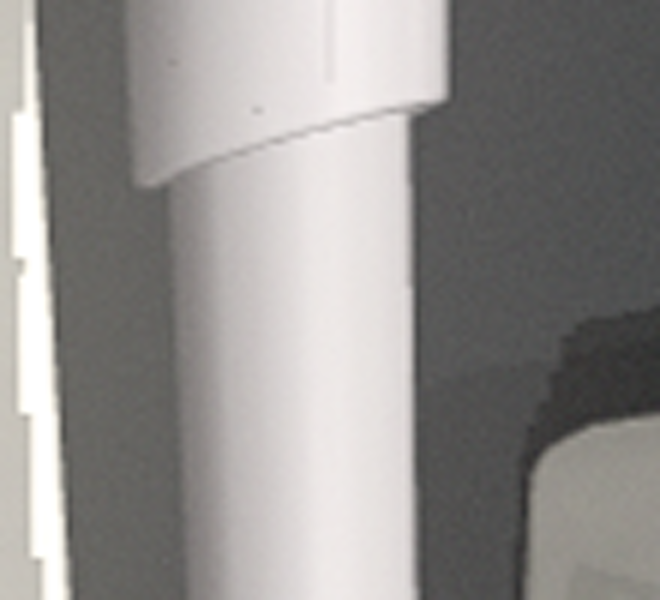

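```bash
python3 - <<'E'
from h import *
d=np.load("w7.npz");crop(d["f"],340,80,440,180,6,"w7d")
d=np.load("w6.npz");crop(d["f"],500,80,610,180,6,"w6d")
E
```

```text
(no output)
```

View pics/w7d.png

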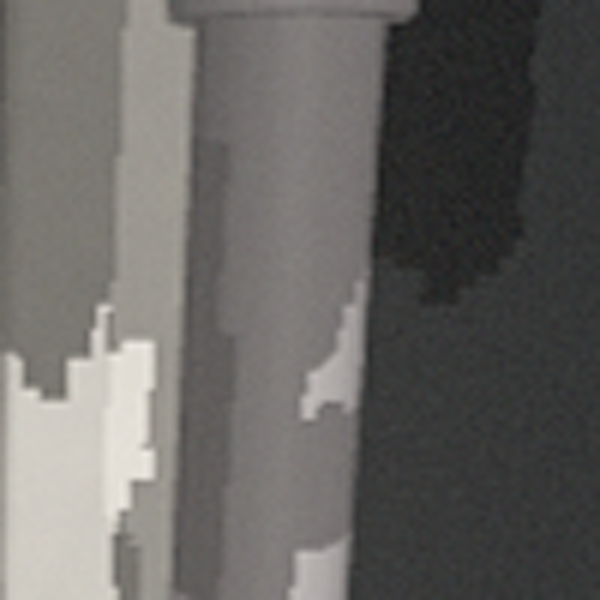

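View pics/w6d.png

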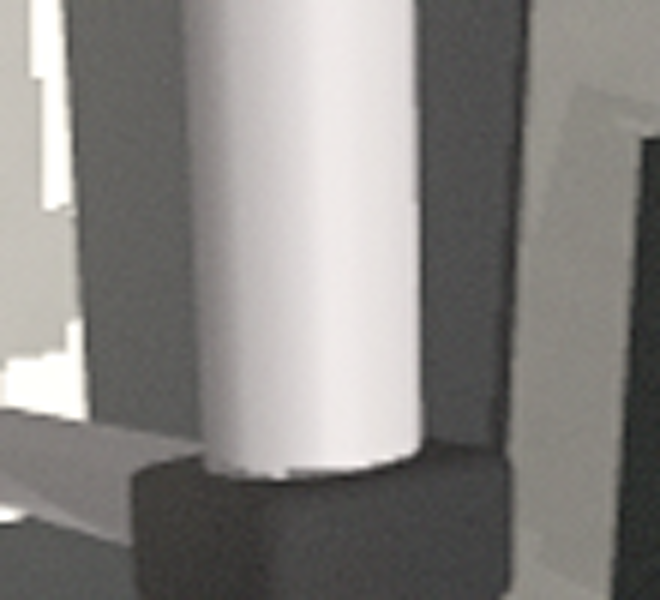

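```bash
python3 - <<'E'
from h import *
from scipy.optimize import least_squares
E=[("w7",(372.7,86.7),(369.7,160),1),("w7",(404.5,86.7),(399.2,160),-1),("w6",(531.3,80),(533.8,146.7),1),("w6",(569.3,80),(570.2,146.7),-1)]
L=[]
for n,a,b,s in E:
    D=np.load(n+".npz");K,M=D["K"],D["M"];o,da=ray(K,M,*a);_,db=ray(K,M,*b);nn=np.cross(da,db);nn/=np.linalg.norm(nn);nn*=np.sign(nn[0])
    L.append((o,nn,s))
y0,y1=0.01,-.1
def res(p,full=True):
    q=[]
    for o,n,s in L:
        for y,x in((y0,p[0]),(y1,p[1])): q.append(n@(np.array([x,y,p[2]])-o)-s*.0125)
    return q
S=least_squares(res,[.63,.63,.135]);print(S.x.round(4),(1e3*np.array(S.fun)).round(2),"yaw of rail y:",np.degrees(np.arctan2(y0-y1,S.x[0]-S.x[1])))
x0,x1,z=S.x
ax=lambda y:x1+(x0-x1)*(y-y1)/(y0-y1)
# along-rail features: rail top at z+r' ; bush end, collar from w7
D=np.load("w7.npz");K,M=D["K"],D["M"]
def alo(u,v,h): return onz(K,M,u,v,z+h).round(4)
print("bush end top",alo(330+355/6,497/6,.0165),"bush/collar",alo(330+365/6,268/6,.018),"collar far",alo(330+360/6,135/6,.020), "rail end",alo(385,210,.0125))
for n in("top","scene"):
    f,K,M=cam(n);print(n,[proj(K,M,[ax(y),y,z]).round(1) for y in(.0,-.08)])
E
```

```text
[0.6362 0.6418 0.1326] [ 0.13 -0.44  0.13  0.28 -0.34  0.18  0.04  0.01] yaw of rail y: 92.90364553398676
bush end top [0.6328 0.0142 0.1491] bush/collar [0.6308 0.0401 0.1506] collar far [0.6281 0.054  0.1526] rail end [ 0.6416 -0.087   0.1451]
top [array([325.9, 153.4]), array([356.1, 151.6])]
scene [array([326.7, 254. ]), array([286.3, 256.6])]
```

The rail axis is at z = 0.1326 with x ≈ 0.6367 - 0.051·y and rail y at 92.9°. Residuals are under 0.5 mm, and the axis agrees with both fixed cameras. The collar's centre is at y ≈ 0.047 and the bush end at y ≈ 0.014. I will press at y ≈ -0.053.

```bash
python3 - <<'E'
from h import *
delta([.6394,-.053,.195])
E
```

```text
t 6.82 pos [ 0.5797 -0.0804  0.2617] yaw 93.09 zaxis [-2.5e-03 -5.0e-04 -1.0e+00] F [-0.1 -0.1 -0.6] op 0.131
dp units [0.97 2.45 2.66]
```

```bash
python3 - <<'E'
from h import *
for i in range(4):
    where(); f,K,M=cam("wrist")
np.savez("w8.npz",f=f,K=K,M=M); cv2.imwrite("pics/w8.png",f); crop(f,340,0,440,100,6,"w8a");crop(f,340,80,440,180,6,"w8b")
E
```

```text
t 6.82 pos [ 0.5797 -0.0804  0.2617] yaw 93.09 zaxis [-2.5e-03 -5.0e-04 -1.0e+00] F [-0.1 -0.1 -0.6] op 0.131
t 6.87 pos [ 0.5797 -0.0805  0.2619] yaw 93.09 zaxis [-2.1e-03 -7.0e-04 -1.0e+00] F [ 0.3 -1.  -0.4] op 0.132
t 6.92 pos [ 0.5799 -0.0806  0.2621] yaw 93.08 zaxis [-1.6e-03 -7.0e-04 -1.0e+00] F [-0.3 -0.2 -0.2] op 0.133
t 6.97 pos [ 0.5801 -0.0805  0.2623] yaw 93.07 zaxis [-1.1e-03 -7.0e-04 -1.0e+00] F [ 0.1 -0.7 -1.4] op 0.133
```

View pics/w8a.png

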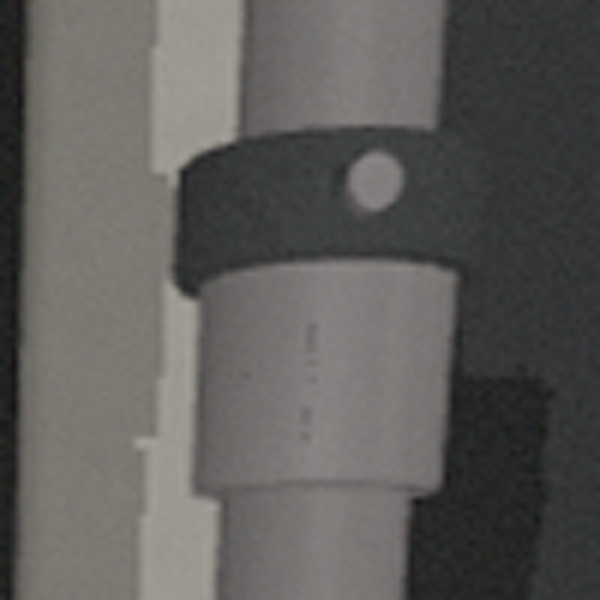

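View pics/w8b.png

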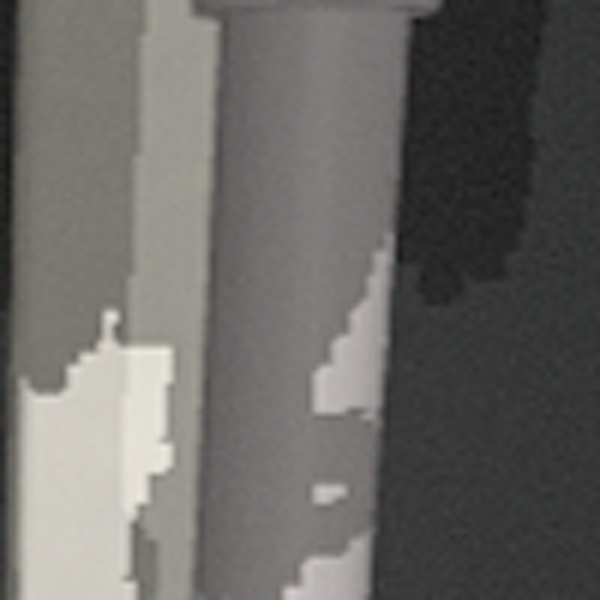

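```bash
python3 - <<'E'
from h import *
from scipy.optimize import least_squares
E=[("w8",(376.7,86.7),(373,160),1),("w8",(408,86.7),(402.8,160),-1),("w6",(531.3,80),(533.8,146.7),1),("w6",(569.3,80),(570.2,146.7),-1)]
y0,y1=0.01,-.1
for sub in (E,E[:2]):
    L=[]
    for n,a,b,s in sub:
        D=np.load(n+".npz");K,M=D["K"],D["M"];o,da=ray(K,M,*a);_,db=ray(K,M,*b);nn=np.cross(da,db);nn/=np.linalg.norm(nn);nn*=np.sign(nn[0])
        L.append((o,nn,s))
    def res(p): return [n@(np.array([x,y,p[2]])-o)-s*.0125 for o,n,s in L for y,x in((y0,p[0]),(y1,p[1]))]
    S=least_squares(res,[.63,.63,.135]);print(S.x.round(4),(1e3*np.array(S.fun)).round(2),"yaw",np.degrees(np.arctan2(y0-y1,S.x[0]-S.x[1])))
    if len(sub)==4: z=S.x[2]
D=np.load("w8.npz");K,M=D["K"],D["M"]
print([onz(K,M,340+u/6,v/6,z+h).round(4) for u,v,h in((305,488,.0165),(340,262,.018),(340,128,.02))])
delta([.6394,-.053,.195])
E
```

```text
[0.6359 0.6414 0.1331] [-0.11 -0.03  0.31 -0.09 -0.32  0.13  0.11  0.01] yaw 92.86147786411289
[0.6363 0.6419 0.1311] [-0.12  0.12  0.12 -0.12] yaw 92.94514669410778
[array([0.6308, 0.0142, 0.1496]), array([0.6317, 0.0399, 0.1511]), array([0.6296, 0.0539, 0.1531])]
t 7.02 pos [ 0.5804 -0.0805  0.2624] yaw 93.07 zaxis [-6.e-04 -6.e-04 -1.e+00] F [-0.8  0.  -0.4] op 0.127
dp units [0.98 2.42 2.69]
```

The result is consistent, with x = 0.639 at y = -0.053 and z = 0.133. I move above the press point.

move_arm --turn '[[0,0,0],[0,0,0],[0,0,0],[0,0,0],[0,0,0],[0,0,0],[0,0,0],[0,0,0],[0,0,0],[0,0,0]]' --dp '[[0.3,0.5,0],[0.4,0.8,0],[0.28,0.7,0.3],[0,0.4,0.6],[0,0,0.7],[0,0,0.5],[0,0,0.3],[0,0,0],[0,0,0],[0,0,0]]' --jaw '[1,1,1,1,1,1,1,1,1,1]'

```text
clock: 7.85
tool_pos: [0.6404, -0.0525, 0.2033]
eef_rot: [0.688, 0.726, 0.001, 0.001]
contact_force: [0.6, 0.4, -0.0]
opening: 0.132
```

```bash
python3 - <<'E'
from h import *
delta([.639,-.053,.195])
f,K,M=cam("wrist"); cv2.imwrite("pics/w9.png",f)
f,K,M=cam("scene"); crop(f,230,120,430,310,4,"s9") if 0 else crop(f,230,150,430,300,4,"s9")
E
```

```text
t 7.85 pos [ 0.6404 -0.0525  0.2033] yaw 93.06 zaxis [ 0.0017  0.     -1.    ] F [ 0.6  0.4 -0. ] op 0.132
dp units [-0.02 -0.06  0.33]
```

View pics/w9.png

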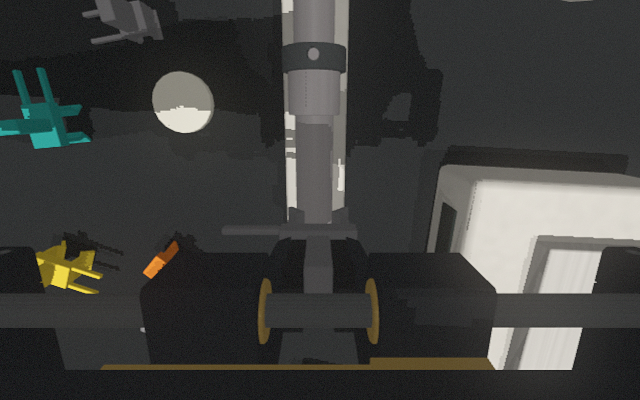

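View pics/s9.png

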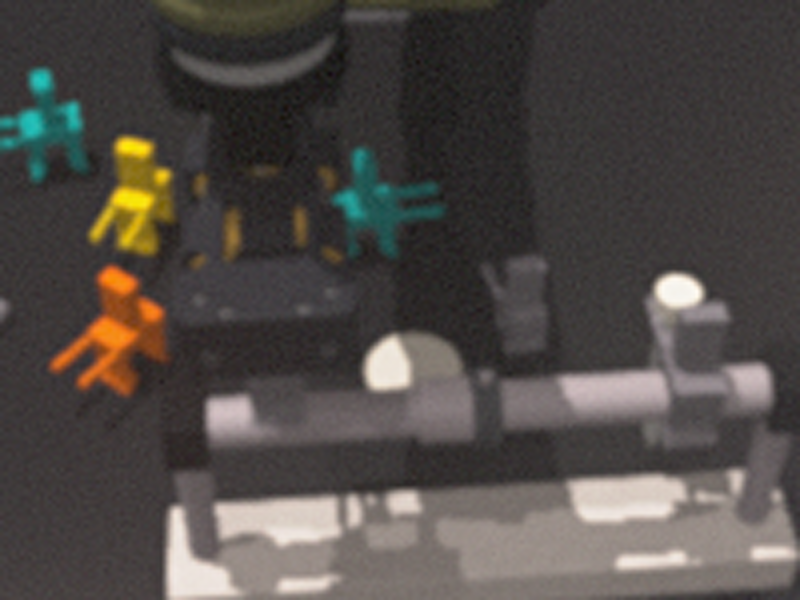

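The holder hangs over the rail with the rail centred at column 315 in the wrist view. I descend to just above contact.

move_arm --turn '[[0,0,0],[0,0,0],[0,0,0],[0,0,0],[0,0,0],[0,0,0],[0,0,0],[0,0,0]]' --dp '[[0,-0.05,0.2],[0,0,0.2],[0,0,0.2],[0,0,0.1],[0,0,0],[0,0,0],[0,0,0],[0,0,0]]' --jaw '[1,1,1,1,1,1,1,1]'

```text
clock: 8.62
tool_pos: [0.6389, -0.0526, 0.1849]
eef_rot: [0.688, 0.726, 0.0, 0.0]
contact_force: [-0.2, -0.7, -0.1]
opening: 0.132
```

```bash
python3 - <<'E'
from h import *
delta([.639,-.053,.1813])
E
```

```text
t 8.62 pos [ 0.6389 -0.0526  0.1849] yaw 93.08 zaxis [ 4.e-04 -0.e+00 -1.e+00] F [-0.2 -0.7 -0.1] op 0.132
dp units [-0.02  0.    0.14]
```

Now the slow press, about 1 mm per row.

move_arm --turn '[[0,0,0],[0,0,0],[0,0,0],[0,0,0],[0,0,0],[0,0,0]]' --dp '[[0,0,0.06],[0,0,0.06],[0,0,0.06],[0,0,0.06],[0,0,0.04],[0,0,0]]' --jaw '[1,1,1,1,1,1]'

```text
clock: 9.12
tool_pos: [0.6394, -0.0524, 0.1791]
eef_rot: [0.688, 0.726, 0.001, 0.001]
contact_force: [-0.9, -0.1, 5.8]
opening: 0.131
```

move_arm --turn '[[0,0,0],[0,0,0],[0,0,0],[0,0,0]]' --dp '[[0,0,0.05],[0,0,0.05],[0,0,0],[0,0,0]]' --jaw '[1,1,1,1]'

```text
clock: 9.45
tool_pos: [0.639, -0.0525, 0.1758]
eef_rot: [0.688, 0.726, 0.0, 0.0]
contact_force: [-0.7, 0.0, 3.5]
opening: 0.135
```

move_arm --turn '[[0,0,0],[0,0,0],[0,0,0],[0,0,0]]' --dp '[[0,0,0.05],[0,0,0.05],[0,0,0],[0,0,0]]' --jaw '[1,1,1,1]'

```text
clock: 9.78
tool_pos: [0.6384, -0.0526, 0.1722]
eef_rot: [0.688, 0.726, -0.0, -0.0]
contact_force: [-0.5, 0.7, -0.1]
opening: 0.13
```

```bash
python3 - <<'E'
from h import *
where(); print(r.get_state()["moment"])
f,K,M=cam("wrist"); cv2.imwrite("pics/w10.png",f)
f,K,M=cam("scene"); crop(f,270,210,350,270,8,"s10")
E
```

```text
t 9.78 pos [ 0.6384 -0.0526  0.1722] yaw 93.08 zaxis [-8.e-04  0.e+00 -1.e+00] F [-0.5  0.7 -0.1] op 0.13
[0.00663075 0.02722532 0.01231131]
```

View pics/w10.png

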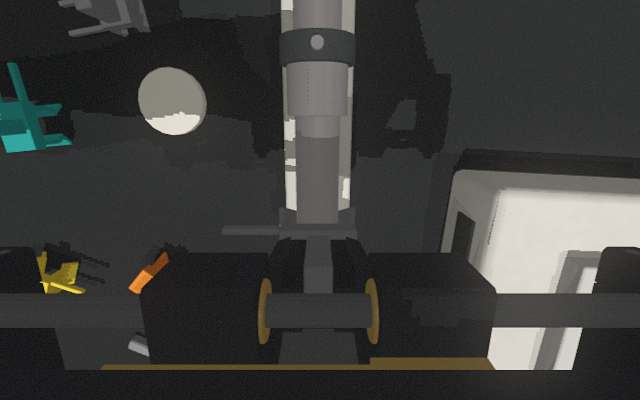

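View pics/s10.png

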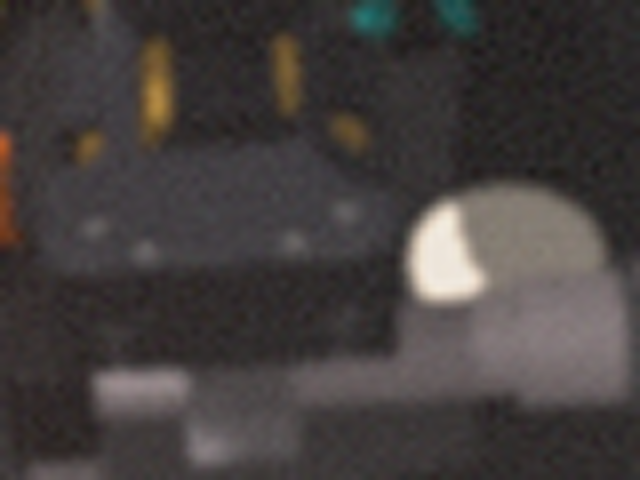

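The holder is unmoved in the grip (still at (318,225)) and straddles the rail. I continue down gently.

move_arm --turn '[[0,0,0],[0,0,0],[0,0,0],[0,0,0]]' --dp '[[0,0,0.05],[0,0,0.05],[0,0,0],[0,0,0]]' --jaw '[1,1,1,1]'

```text
clock: 10.22
tool_pos: [0.6384, -0.0527, 0.1697]
eef_rot: [0.688, 0.726, -0.0, -0.0]
contact_force: [0.1, 0.2, -2.6]
opening: 0.129
```

move_arm --turn '[[0,0,0],[0,0,0],[0,0,0],[0,0,0]]' --dp '[[0,0,0.05],[0,0,0.05],[0,0,0],[0,0,0]]' --jaw '[1,1,1,1]'

```text
clock: 10.55
tool_pos: [0.6384, -0.0527, 0.1673]
eef_rot: [0.688, 0.726, -0.0, -0.0]
contact_force: [-0.2, 0.4, -3.5]
opening: 0.133
```

Now it pulls downward (-3.5 N), so the arms are past the throat. I continue to the seat.

move_arm --turn '[[0,0,0],[0,0,0],[0,0,0],[0,0,0]]' --dp '[[0,0,0.05],[0,0,0.05],[0,0,0],[0,0,0]]' --jaw '[1,1,1,1]'

```text
clock: 10.88
tool_pos: [0.6385, -0.0526, 0.1649]
eef_rot: [0.688, 0.726, -0.0, -0.0]
contact_force: [-0.3, -0.2, -3.3]
opening: 0.135
```

move_arm --turn '[[0,0,0],[0,0,0],[0,0,0],[0,0,0]]' --dp '[[0,0,0.04],[0,0,0.02],[0,0,0],[0,0,0]]' --jaw '[1,1,1,1]'

```text
clock: 11.22
tool_pos: [0.6386, -0.0526, 0.1647]
eef_rot: [0.688, 0.726, -0.0, 0.0]
contact_force: [-4.3, -0.0, 5.4]
opening: 0.131
```

move_arm --turn '[[0,0,0],[0,0,0],[0,0,0],[0,0,0]]' --dp '[[0,0,0.02],[0,0,0],[0,0,0],[0,0,0]]' --jaw '[1,1,1,1]'

```text
clock: 11.55
tool_pos: [0.6386, -0.0526, 0.1647]
eef_rot: [0.688, 0.726, -0.0, 0.0]
contact_force: [-4.6, -0.0, 8.1]
opening: 0.127
```

```bash
python3 - <<'E'
from h import *
where(); print(r.get_state()["moment"])
f,K,M=cam("wrist"); cv2.imwrite("pics/w11.png",f);crop(f,220,180,420,330,4,"w11c")
np.savez("w11.npz",f=f,K=K,M=M)
f,K,M=cam("top"); crop(f,280,120,380,195,8,"t11")
E
```

```text
t 11.55 pos [ 0.6386 -0.0526  0.1647] yaw 93.07 zaxis [ 5.e-04 -6.e-04 -1.e+00] F [-4.6 -0.   8.1] op 0.127
[-0.09164896  0.94527331 -0.03281622]
```

View pics/w11.png

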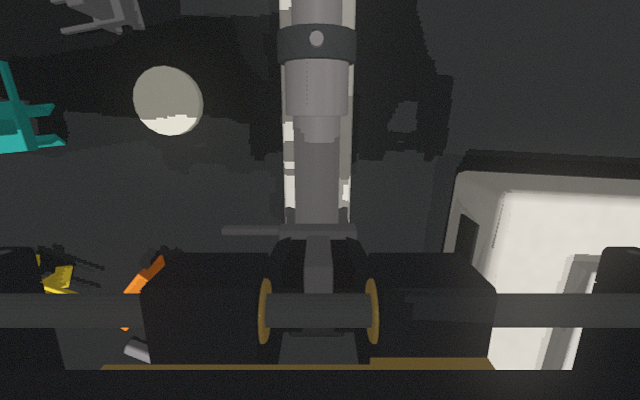

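Height is unchanged while the push rises to 8 N, so it is on the hard stop. The pull-in phase covered about 8 mm, so it is fully home. I relieve the side and down force, then slide toward the bush.

move_arm --turn '[[0,0,0],[0,0,0],[0,0,0],[0,0,0]]' --dp '[[0,-0.03,-0.03],[0,0,0],[0,0,0],[0,0,0]]' --jaw '[1,1,1,1]'

```text
clock: 11.98
tool_pos: [0.6385, -0.0526, 0.1647]
eef_rot: [0.688, 0.726, 0.0, 0.001]
contact_force: [-2.1, -0.4, 6.3]
opening: 0.132
```

move_arm --turn '[[0,0,0],[0,0,0],[0,0,0],[0,0,0]]' --dp '[[0.1,0,0],[0.2,0,0],[0,0,0],[0,0,0]]' --jaw '[1,1,1,1]'

```text
clock: 12.32
tool_pos: [0.6383, -0.0467, 0.1647]
eef_rot: [0.688, 0.725, -0.0, 0.001]
contact_force: [-2.2, -3.2, 5.2]
opening: 0.13
```

Sliding takes about 3 N. I relieve a little more and continue.

move_arm --turn '[[0,0,0],[0,0,0],[0,0,0],[0,0,0],[0,0,0],[0,0,0],[0,0,0],[0,0,0]]' --dp '[[0.1,-0.02,-0.02],[0.2,0,0],[0.3,0,0],[0.3,0,0],[0.2,0,0],[0.1,0,0],[0,0,0],[0,0,0]]' --jaw '[1,1,1,1,1,1,1,1]'

```text
clock: 12.98
tool_pos: [0.6358, -0.0138, 0.1647]
eef_rot: [0.688, 0.726, 0.001, -0.0]
contact_force: [-0.0, -1.3, 4.0]
opening: 0.128
```

```bash
python3 - <<'E'
from h import *
where(); print(r.get_state()["moment"])
f,K,M=cam("wrist"); cv2.imwrite("pics/w12.png",f)
E
```

```text
t 12.98 pos [ 0.6358 -0.0138  0.1647] yaw 93.13 zaxis [ 9.0e-04  1.7e-03 -1.0e+00] F [-0.  -1.3  4. ] op 0.128
[-0.28709788 -0.13282945  0.02524424]
```

View pics/w12.png

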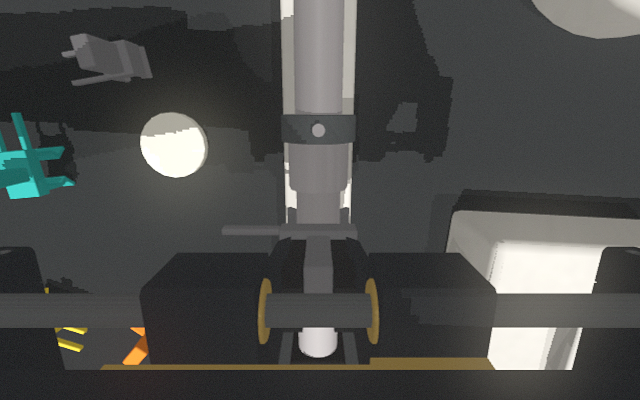

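The bush end is at row ~190, about 15 mm ahead of the holder's side. I continue 9 mm, then in small steps.

move_arm --turn '[[0,0,0],[0,0,0],[0,0,0],[0,0,0],[0,0,0],[0,0,0]]' --dp '[[0.1,0,0],[0.1,0,0],[0.1,0,0],[0.06,0,0],[0,0,0],[0,0,0]]' --jaw '[1,1,1,1,1,1]'

```text
clock: 13.53
tool_pos: [0.6353, -0.0076, 0.1647]
eef_rot: [0.688, 0.725, -0.0, 0.001]
contact_force: [0.6, -4.2, 5.1]
opening: 0.13
```

move_arm --turn '[[0,0,0],[0,0,0],[0,0,0],[0,0,0]]' --dp '[[0.04,0,0],[0.04,0,0],[0,0,0],[0,0,0]]' --jaw '[1,1,1,1]'

```text
clock: 13.87
tool_pos: [0.6352, -0.006, 0.1647]
eef_rot: [0.688, 0.725, -0.001, 0.001]
contact_force: [0.9, -4.2, 5.6]
opening: 0.131
```

move_arm --turn '[[0,0,0],[0,0,0],[0,0,0],[0,0,0]]' --dp '[[0.04,0,-0.01],[0.04,0,0],[0,0,0],[0,0,0]]' --jaw '[1,1,1,1]'

```text
clock: 14.2
tool_pos: [0.6348, -0.0027, 0.1647]
eef_rot: [0.688, 0.726, -0.0, 0.0]
contact_force: [1.0, -4.5, 2.5]
opening: 0.129
```

move_arm --turn '[[0,0,0],[0,0,0],[0,0,0]]' --dp '[[0.04,0,0],[0,0,0],[0,0,0]]' --jaw '[1,1,1]'

```text
clock: 14.45
tool_pos: [0.6347, -0.0012, 0.1647]
eef_rot: [0.688, 0.726, 0.0, 0.0]
contact_force: [-0.1, -4.4, 5.1]
opening: 0.128
```

move_arm --turn '[[0,0,0],[0,0,0],[0,0,0]]' --dp '[[0.04,0,0],[0,0,0],[0,0,0]]' --jaw '[1,1,1]'

```text
clock: 14.7
tool_pos: [0.6347, -0.0001, 0.1647]
eef_rot: [0.688, 0.726, 0.0, 0.0]
contact_force: [1.7, -4.4, 4.2]
opening: 0.132
```

move_arm --turn '[[0,0,0],[0,0,0],[0,0,0]]' --dp '[[0.03,0,0],[0,0,0],[0,0,0]]' --jaw '[1,1,1]'

```text
clock: 14.95
tool_pos: [0.6346, 0.0006, 0.1647]
eef_rot: [0.688, 0.726, 0.0, -0.0]
contact_force: [0.3, -4.0, 4.3]
opening: 0.132
```

move_arm --turn '[[0,0,0],[0,0,0],[0,0,0]]' --dp '[[0.03,0,0],[0,0,0],[0,0,0]]' --jaw '[1,1,1]'

```text
clock: 15.2
tool_pos: [0.6345, 0.0013, 0.1647]
eef_rot: [0.688, 0.726, 0.0, -0.0]
contact_force: [0.2, -3.6, 3.6]
opening: 0.132
```

```bash
python3 - <<'E'
from h import *
where(); print(r.get_state()["moment"])
f,K,M=cam("wrist"); cv2.imwrite("pics/w13.png",f); crop(f,250,130,390,250,5,"w13c")
E
```

```text
t 15.2 pos [0.6345 0.0013 0.1647] yaw 93.08 zaxis [-0.  0. -1.] F [ 0.2 -3.6  3.6] op 0.132
[-1.00849845 -0.24036214 -0.01081308]
```

View pics/w13c.png

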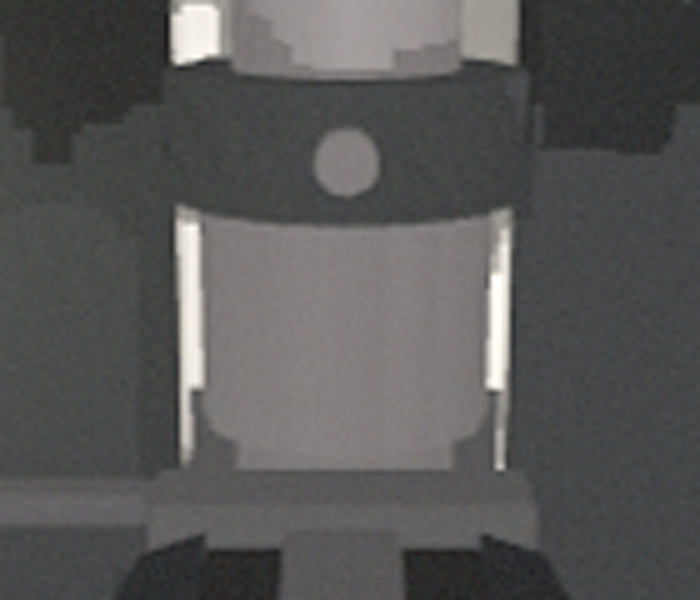

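The bush end is now very near the saddle face (crop row ~465), with perhaps 1–3 mm left. Steps of about 0.75 mm follow.

move_arm --turn '[[0,0,0],[0,0,0],[0,0,0]]' --dp '[[0.03,0,0],[0,0,0],[0,0,0]]' --jaw '[1,1,1]'

```text
clock: 15.5
tool_pos: [0.6345, 0.0021, 0.1647]
eef_rot: [0.688, 0.726, 0.0, 0.0]
contact_force: [0.5, -3.8, 4.4]
opening: 0.129
```

move_arm --turn '[[0,0,0],[0,0,0],[0,0,0]]' --dp '[[0.03,0,0],[0,0,0],[0,0,0]]' --jaw '[1,1,1]'

```text
clock: 15.75
tool_pos: [0.6345, 0.0029, 0.1647]
eef_rot: [0.688, 0.726, 0.0, 0.0]
contact_force: [0.3, -4.8, 4.3]
opening: 0.134
```

move_arm --turn '[[0,0,0],[0,0,0],[0,0,0]]' --dp '[[0.03,0,0],[0,0,0],[0,0,0]]' --jaw '[1,1,1]'

```text
clock: 16.0
tool_pos: [0.6344, 0.0033, 0.1647]
eef_rot: [0.688, 0.726, -0.0, 0.0]
contact_force: [1.2, -5.0, 3.8]
opening: 0.134
```

move_arm --turn '[[0,0,0],[0,0,0],[0,0,0]]' --dp '[[0.03,0,0],[0,0,0],[0,0,0]]' --jaw '[1,1,1]'

```text
clock: 16.25
tool_pos: [0.6344, 0.0033, 0.1647]
eef_rot: [0.688, 0.726, -0.001, 0.0]
contact_force: [-0.0, -6.4, 4.8]
opening: 0.131
```

move_arm --turn '[[0,0,0],[0,0,0],[0,0,0]]' --dp '[[0.02,0,0],[0,0,0],[0,0,0]]' --jaw '[1,1,1]'

```text
clock: 16.5
tool_pos: [0.6344, 0.0034, 0.1647]
eef_rot: [0.688, 0.726, -0.001, 0.001]
contact_force: [1.3, -6.7, 5.7]
opening: 0.133
```

Contact is reached at y = 0.0033 (no further motion). I raise the push: friction is about 4 N, so a felt 12 N means about 8 N on the bush.

move_arm --turn '[[0,0,0],[0,0,0],[0,0,0]]' --dp '[[0.04,0,0],[0,0,0],[0,0,0]]' --jaw '[1,1,1]'

```text
clock: 16.75
tool_pos: [0.6344, 0.0034, 0.1647]
eef_rot: [0.688, 0.725, -0.001, 0.001]
contact_force: [0.2, -8.4, 5.6]
opening: 0.129
```

move_arm --turn '[[0,0,0],[0,0,0],[0,0,0]]' --dp '[[0.03,0,0],[0,0,0],[0,0,0]]' --jaw '[1,1,1]'

```text
clock: 17.0
tool_pos: [0.6344, 0.0035, 0.1647]
eef_rot: [0.689, 0.725, -0.002, 0.001]
contact_force: [1.6, -9.3, 4.7]
opening: 0.134
```

move_arm --turn '[[0,0,0],[0,0,0],[0,0,0],[0,0,0]]' --dp '[[0.04,0,0],[0.02,0,0],[0,0,0],[0,0,0]]' --jaw '[1,1,1,1]'

```text
clock: 17.33
tool_pos: [0.6344, 0.0036, 0.1647]
eef_rot: [0.689, 0.725, -0.002, 0.002]
contact_force: [0.9, -12.4, 6.4]
opening: 0.134
```

```bash
python3 - <<'E'
from h import *
for i in range(3):
    where(); f,K,M=cam("wrist")
cv2.imwrite("pics/w14.png",f); crop(f,250,130,390,250,5,"w14c")
E
```

```text
t 17.33 pos [0.6344 0.0036 0.1647] yaw 92.92 zaxis [-1.0e-04 -6.1e-03 -1.0e+00] F [  0.9 -12.4   6.4] op 0.134
t 17.38 pos [0.6344 0.0035 0.1647] yaw 92.91 zaxis [-1.0e-04 -6.1e-03 -1.0e+00] F [  0.8 -10.3   6.5] op 0.126
t 17.43 pos [0.6344 0.0036 0.1647] yaw 92.91 zaxis [-1.0e-04 -6.1e-03 -1.0e+00] F [  1.1 -11.2   5.8] op 0.133
```

View pics/w14c.png

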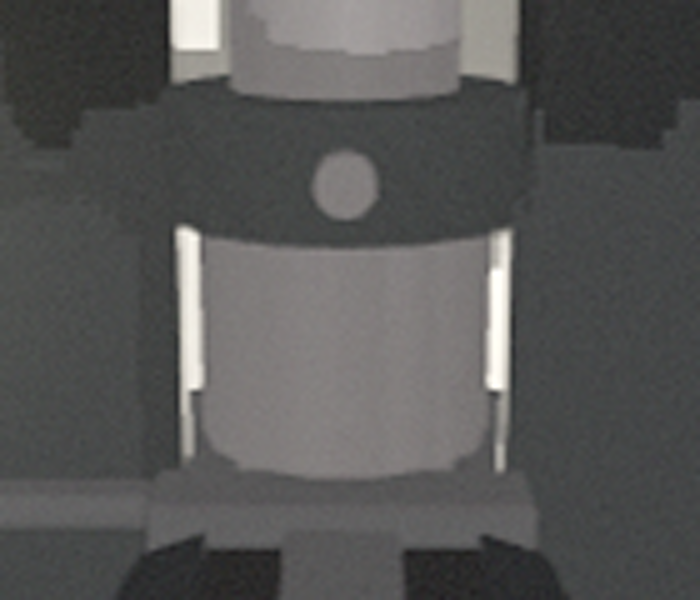

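The bush end now bears on the saddle (crop row 475), and the felt force is steady at -11 N. I hold for a moment, then relax the push.

move_arm --turn '[[0,0,0],[0,0,0],[0,0,0],[0,0,0],[0,0,0],[0,0,0]]' --dp '[[0,0,0],[0,0,0],[0,0,0],[0,0,0],[0,0,0],[0,0,0]]' --jaw '[1,1,1,1,1,1]'

```text
clock: 17.98
tool_pos: [0.6344, 0.0036, 0.1648]
eef_rot: [0.689, 0.725, -0.002, 0.002]
contact_force: [0.8, -11.6, 5.6]
opening: 0.126
```

move_arm --turn '[[0,0,0],[0,0,0],[0,0,0],[0,0,0],[0,0,0],[0,0,0]]' --dp '[[-0.06,0,-0.02],[-0.06,0,-0.02],[-0.06,0,0],[0,0,0],[0,0,0],[0,0,0]]' --jaw '[1,1,1,1,1,1]'

```text
clock: 18.48
tool_pos: [0.6343, 0.0033, 0.1648]
eef_rot: [0.688, 0.726, -0.0, -0.0]
contact_force: [3.3, -4.1, -3.3]
opening: 0.128
```

move_arm --turn '[[0,0,0],[0,0,0],[0,0,0],[0,0,0],[0,0,0],[0,0,0],[0,0,0],[0,0,0]]' --dp '[[-0.02,0.02,0.015],[0,0,0],[0,0,0],[0,0,0],[0,0,0],[0,0,0],[0,0,0],[0,0,0]]' --jaw '[1,1,0.6,0.4,0.2,0.2,0.2,0.2]'

```text
clock: 19.15
tool_pos: [0.6349, 0.0035, 0.1654]
eef_rot: [0.688, 0.726, 0.0, -0.0]
contact_force: [-0.3, 0.1, -0.4]
opening: 0.403
```

```bash
python3 - <<'E'
from h import *
where(); f,K,M=cam("wrist")
cv2.imwrite("pics/w15.png",f); crop(f,220,100,420,250,4,"w15c")
E
```

```text
t 19.15 pos [0.6349 0.0035 0.1654] yaw 93.1 zaxis [-0.e+00  5.e-04 -1.e+00] F [-0.3  0.1 -0.4] op 0.403
```

View pics/w15c.png

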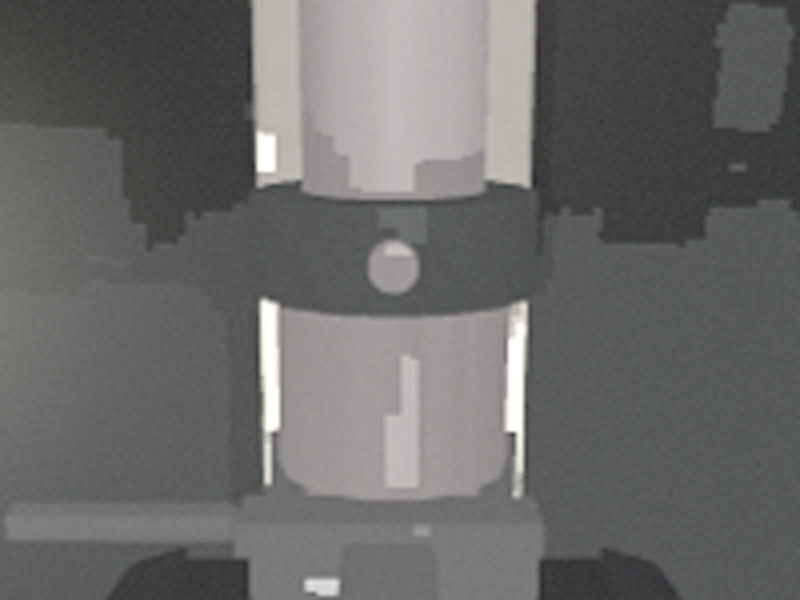

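It is released and the bush is still against the saddle (crop row 495). I retreat straight up.

move_arm --turn '[[0,0,0],[0,0,0],[0,0,0],[0,0,0],[0,0,0],[0,0,0],[0,0,0],[0,0,0],[0,0,0]]' --dp '[[0,0,-0.3],[0,0,-0.6],[0,0,-0.8],[0,0,-0.9],[0,0,-0.9],[0,0,-0.8],[0,0,-0.4],[0,0,0],[0,0,0]]' --jaw '[0.2,0.2,0.2,0.2,0.2,0.2,0.2,0.2,0.2]'

```text
clock: 19.95
tool_pos: [0.6348, 0.003, 0.2828]
eef_rot: [0.688, 0.726, -0.0, 0.0]
contact_force: [-0.2, -0.6, -0.2]
opening: 0.395
```

```bash
python3 - <<'E'
from h import *
where(); f,K,M=cam("wrist")
cv2.imwrite("pics/w16.png",f)
print("px of expected bore/tab top",proj(K,M,[.6345,.0035,.1355+.0604]))
f,K,M=cam("scene"); crop(f,270,190,430,300,5,"s16")
E
```

```text
t 19.95 pos [0.6348 0.003  0.2828] yaw 93.07 zaxis [ 3.e-04 -3.e-04 -1.e+00] F [-0.2 -0.6 -0.2] op 0.395
px of expected bore/tab top [316.31710394 207.4479247 ]
```

View pics/w16.png

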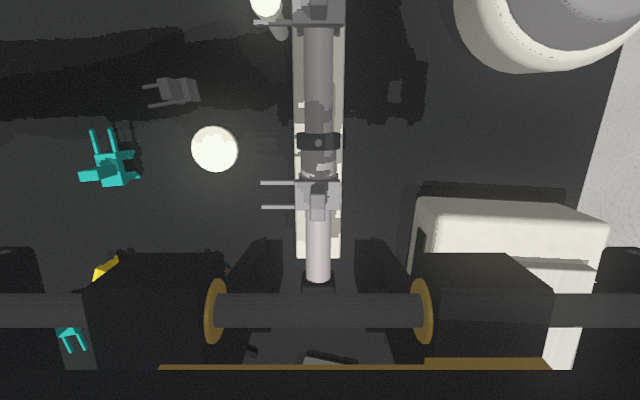

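View pics/s16.png

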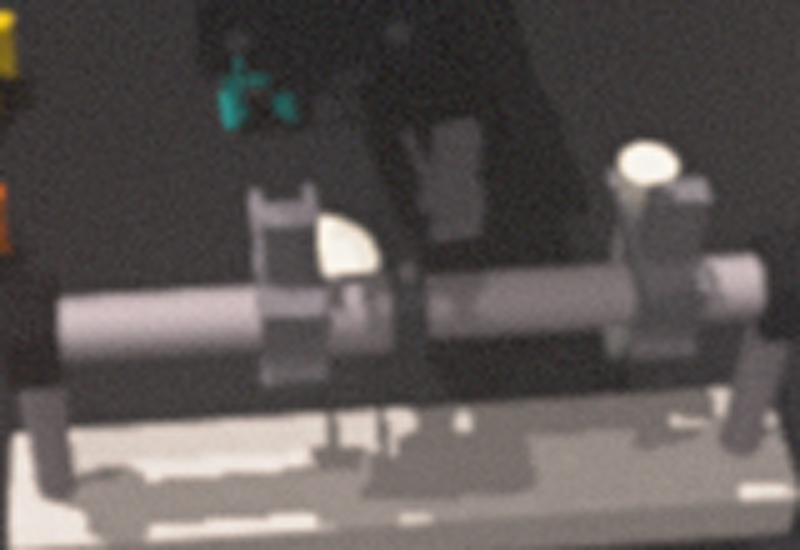

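```bash
python3 - <<'E'
import cv2
f=cv2.imread("pics/w16.png");cv2.imwrite("pics/w16c.png",cv2.resize(f[110:240,250:390],None,fx=4.5,fy=4.5,interpolation=2))
E
```

```text
(no output)
```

View pics/w16c.png

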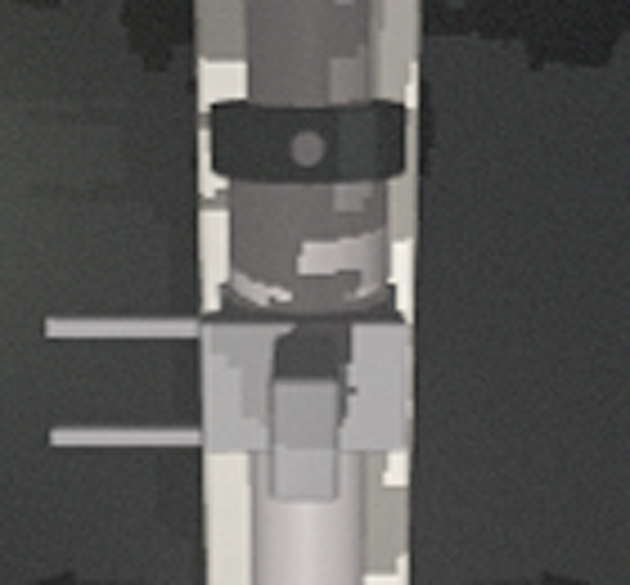

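The saddle's side face meets the bush end (crop row ~313) with no rail showing between them. The fork points to -x and the holder stands square. I hand the job in.

```bash
python3 -c "
from h import *
where(); print(r.finish_job())"
```

```text
t 20.05 pos [0.6341 0.0027 0.2814] yaw 93.08 zaxis [-2.6e-03 -6.0e-04 -1.0e+00] F [-0.4 -0.5 -0. ] op 0.401
the job is handed in; nothing more can be done
None
```

I put the larger holder on the rail, slid it to the collar's stop bush, let go and handed the job in at about 20 s. No verdict is reported.

- **Press:** I gripped the holder by its tab and pressed it down about 100 mm from the collar's centre (about 80 mm clear), fork towards the robot. The readings I took showed the push at 5.8 N, then a pull-in over about 8 mm, then a hard stop at 8 N.
- **Slide and hold:** Sliding took about 4 N. I held the holder against the bush for about 0.7 s with a felt 10 to 12 N. Less the friction, that is about 7 to 8 N on the bush, a figure I inferred rather than measured.
- **Last look:** It stood upright with its fork to the robot, and its side was against the bush with no rail showing between. The gripper was clear with near-zero force. I saw no sign that the smaller holder or other bystanders had moved, but I did not measure them.

**Disagreements:** The hard stop was about 2.4 mm higher than the camera estimate of the rail, and contact with the bush came about 2 mm further along. Both are near the calibration error. The force pattern is what I took as proof that it is fully home.

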